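# Dispense one specimen mount and nudge it onto the imaging ring

### The arm

A 6-joint arm with a two-finger parallel gripper is mounted at the origin on the work surface. World frame = base frame: x ahead of the robot, y to its left, z up, the work surface at z = 0. Lengths are in m, angles in rad, forces in N, time in s.
With the tool pointing down it reaches from about 0.3 to 0.825 m from the base axis. Payload 5.4 kg.
Tool frame: the origin (TCP) lies at the very end of the fingers, on their centre line; the grasp point (between the pads) lies 19 mm behind it; z points along the fingers, y is the line along which they close (so a half turn about z gives the same grasp; the last joint's range is limited). The gripper opens to 92 mm and grips with 3 to 60 N. Pads are 20 mm wide; open, the fingers measure 128 mm over their backs; the gripper's body (75 mm by 189 mm) begins 69 mm behind the grasp point.
Start: joints at [1.131, 0.158, 1.597, -0, 1.386, -0.21], TCP at [0.131, 0.56, 0.215] pointing down, gripper open.
Joint ranges: [-2.91, 2.91], [-0.94, 2.29], [0.18, 2.7], [-1.29, 4.43], [0.17, 2.64], [-3, 3]. Speed limits (rad/s): [2.57, 2.57, 3.14, 3.14, 3.14, 3.14].

### API

Orientations are given as a rotation vector (axis times angle).
In Python, from workcell import bot gives the robot as it stands. Calls block until the motion is done:
- bot.goto(position, orientation): joint-space move of the TCP to a pose.
- bot.line_to(position, rot=None, max_speed=0.15): straight line of the TCP; rot=None keeps the orientation; max_speed is the mean speed in m/s.
- bot.set_joints(angles): joint-space move.
- bot.set_gripper(opening, newtons=None): opening from 0.0 (shut) to 1.0 (fully open); newtons is the grip in N (None keeps the last); returns when the fingers have stopped.
- bot.hold(seconds).
- bot.inverse_kinematics(position, orientation): joint angles nearest the present ones, or None.
- bot.read_camera(name): name is "scene" or "top"; returns a dict with "pixels" (420x560x3 uint8, blue, green, red), "fx", "fy", "cx", "cy" (pixels), "R" (3x3) and "t" (3): a world point X has camera coordinates R X + t. Camera axes: x right, y down, z forward; pixel columns grow to the right and rows downward; lengths in m; the calibration is good to about 2 mm. A picture is of the moment at which its call begins. There is no depth.
A pose or a line that the arm cannot do raises bot.MotionError and nothing moves.
- bot.job_done(): hands the job in; it is judged then, once.
Readings, each from a call of its own:
- bot.current_clock(): time.
- bot.current_joints(): joint angles.
- bot.current_joint_vel(): joint speeds.
- bot.current_effort(): joint torques, N m.
- bot.current_ee_pos(): TCP position.
- bot.current_tool_rot(): TCP orientation.
- bot.current_contact_force(): force on the tool from outside, world axes, zero at the start.
- bot.current_ft_torque(): the same for the moment, N m.
- bot.current_opening(): opening from 0.0 (shut) to 1.0 (fully open).
- bot.current_grip_force(): force on a finger pad.
Only numpy, scipy, OpenCV 4.12 (cv2) and the standard library are available. Lean on these libraries where they do the work, as an engineer would, in place of code of your own. Each camera call takes 0.05 s, during which the arm holds its last target. There are 200 camera calls.

### The job

Press the red plunger of the mount dispenser all the way down once and let it spring back, so that a single white mounting block slides out onto the desk. Then gently nudge that block along the desk with the fingers until it lies flat and wholly inside the blue ring. Do not pinch or lift the block, leave the other blocks in the magazine, and do not disturb the other things on the desk.

Things in the scene. Friction and masses are not known exactly. Their poses are not given: they have to be found in the camera images.
- dispenser: Mount dispenser, fixed: a grey square magazine (46 x 46 mm, 42 mm high, open top, slit in front) and behind it a black plunger tower (own x from +35 to +107 mm, 58 mm wide, 105 mm high). Origin: on the desk under the magazine's middle; z up. Own -x is the way blocks come out, onto the bare desk, through a 15 mm high opening under the magazine's front wall (outer face at own x = -23 mm).
- plunger (a joint): The plunger: 0 up at rest, grows to 0.026 m fully down (straight down, hard stop). A spring brings it back up; it takes about 2 N to start and about 9 N to reach the bottom. It drives a flat pusher 3.1 times as far, 80 mm forward, under the stack; on release the pusher returns and the next block drops.
- plunger_cap (a point): Centre of the top face of the red plunger cap, a disc of 38 mm diameter and 12 mm thickness, its top 150 mm above the desk when up and 124 mm when fully down. It moves with the plunger and lies 71 mm behind the dispenser's origin (own x = +0.071).
- block_a: The lowest white block in the magazine, the one that comes out: square, 34 x 34 mm, 12 mm high, about 15 g, loose. Origin: centre of its underside (on the desk, z = 0); sides along its x and y axes. A steady full press (30 mm/s) leaves its centre about 76 mm in front of the dispenser's origin; a fast jab flings it up to 170 mm out.
- block_b: The second white block of the same size, resting on the first. It drops to the desk inside the magazine after the press and stays there.
- block_c: The third (top) white block, likewise; it stays in the magazine.
- blue_ring: The target: a flat sticker on the desk, under 1 mm thick, nothing to catch on: grey disc of 90 mm diameter inside a blue rim of 104 mm outer diameter. Origin: its centre. It lies to the left or the right of where the block comes out.
- orange_ring: A like sticker with an orange rim on the other side; not the target.
- pin_jar: Bystander: closed jar, 38 mm diameter, 55 mm high, loose, to the left of the plunger tower. Origin: centre of its underside.
- specimen_box: Bystander: clear open box, 90 x 70 x 30 mm, loose, to the right of the plunger tower. Origin: centre of its underside.
- loupe: Bystander: dark loupe standing on the desk at the left, 38 mm diameter, 42 mm high. Origin: centre of its underside.
- glue_bottle: Bystander: white bottle with orange cap standing at the right, 34 mm diameter, 75 mm high. Origin: centre of its underside.
- forceps: Bystander: steel forceps lying on the desk at the right, 120 mm long. Origin: under its middle.
- pinning_block: Bystander: dark wooden block, 90 x 35 x 22 mm, lying at the left. Origin: centre of its underside.
Not all that is in view belongs to the job. Leave any brown or turquoise look-alike of the block_c alone.

How it is judged:
On the way, in this order (a step that is already met when the one before it is completed fails the run):
1. the plunger is pressed fully down (at least 23 of its 26 mm) (value of joint plunger above 0.023 m), for 0.05 s.
2. the plunger is released and back up, and the first block lies out in front of the magazine (value of joint plunger below 0.003 m and horizontal distance between block_a and dispenser above 0.06 m and angle between block_a's own z axis and vertical below 0.1 rad), for 0.1 s.
At the end, for the whole second after the job is handed in: The first block lies flat and still on the desk wholly inside the blue rim (centre within 21 mm of the ring's centre), the plunger is up, and the other two blocks are still in the magazine (within 8 mm of its axis) (horizontal distance between block_a and blue_ring below 0.021 m and height (world z) of block_a below 0.003 m and angle between block_a's own z axis and vertical below 0.1 rad and linear speed of block_a below 0.01 m/s and value of joint plunger below 0.003 m and horizontal distance between each of block_b, block_c and dispenser below 0.008 m); the robot touches nothing.
It fails at once if the dispensed block is lifted (more than 8 mm off the desk) or tipped up (height (world z) of block_a above 0.008 m or angle between block_a's own z axis and vertical above 0.4 rad).
It fails at once if the dispensed block is pinched or pressed hard (over 15 N from the fingers) (contact force between the fingers and block_a above 15 N).
It fails at once if a second block is pushed or taken out of the magazine (plunger pressed again) (horizontal distance between any of block_b, block_c and dispenser above 0.01 m or distance between any of block_b, block_c and dispenser above 0.034 m).
It fails at once if another thing on the desk is moved more than 15 mm or tipped (distance of any of pin_jar, specimen_box, loupe, glue_bottle, forceps, pinning_block from where it was at the start of the episode above 0.015 m or angle between any of pin_jar, specimen_box, loupe, glue_bottle, forceps, pinning_block's own z axis and vertical above 0.4 rad).
It also fails if it takes over 58 s, if anything falls off the work surface, if the arm or the gripper's body presses on something with over 40 N, if the wrist force passes 120 N, or if a joint passes its speed limit or range.

## Working session

There is one attempt and no reset: what is moved stays moved. The work goes in short steps, each a Python script; the robot and the scene stay as the last script left them, time stands still between calls to the robot, and variables do not carry over. Pictures are saved under pics/ and viewed, at most 10 in all, crops included, and the job is handed in when it is done.

```bash
mkdir -p pics; ls; python3 - <<'E'
from workcell import bot
import cv2
for n in("top","scene"):
    d=bot.read_camera(n); cv2.imwrite(f"pics/{n}0.png",d["pixels"]); print(n,d["fx"],d["cx"],d["cy"],d["R"],d["t"])
print(bot.current_tool_rot(),bot.current_clock())
E
```

```text
pics
top 504.6688311461036 281.18208931446776 207.27080474918537 [[-0.00745083 -0.9999566   0.00559339]
 [-0.97816635  0.00612649 -0.20773313]
 [ 0.20768985 -0.00701905 -0.97816955]] [-0.00237489  0.58895304  1.1654461 ]
scene 496.7580424454097 277.377208495328 215.56809754564705 [[-4.09283829e-01  9.12407115e-01  6.93132419e-05]
 [ 7.08985028e-01  3.18081401e-01 -6.29415961e-01]
 [-5.74305648e-01 -2.57560632e-01 -7.77068558e-01]] [ 0.22263673 -0.34464626  1.85309721]
[-3.60104523e-01 -3.12033081e+00  2.55373695e-03] 0.1
```

View pics/top0.png

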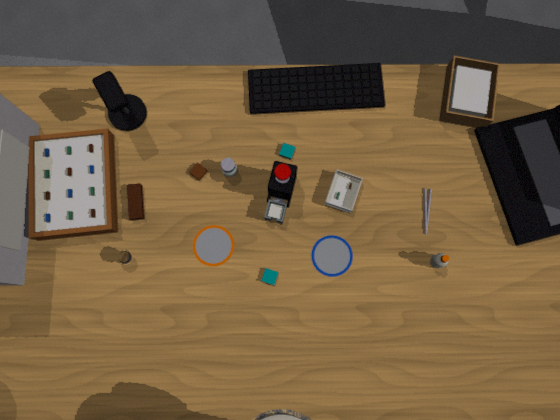

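View pics/scene0.png

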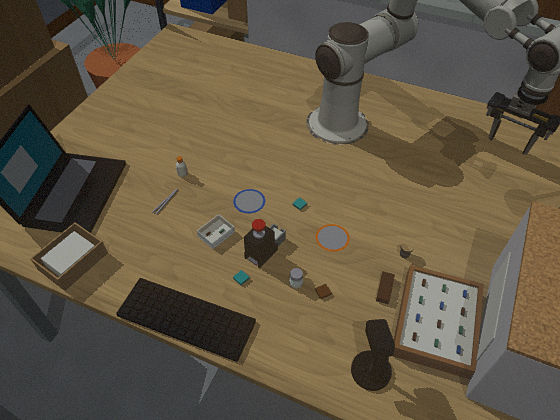

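Top: red cap at about (283,172), magazine (276,210), blue ring (332,256), a turquoise decoy at (269,277). Next I measure these precisely.

```bash
cat > h.py <<'E'
import numpy as np,cv2
from workcell import bot
def ray(d,u,v,z):
    R=np.array(d["R"]);t=np.array(d["t"]);c=-R.T@t
    r=R.T@np.array([(u-d["cx"])/d["fx"],(v-d["cy"])/d["fy"],1]); return c+r*(z-c[2])/r[2]
def proj(d,X):
    p=np.array(d["R"])@np.array(X)+np.array(d["t"]); return np.array([d["fx"]*p[0]/p[2]+d["cx"],d["fy"]*p[1]/p[2]+d["cy"]])
def biggest(m):
    n,l,s,c=cv2.connectedComponentsWithStats(m.astype(np.uint8)); return l==1+np.argmax(s[1:,4])
def hsv(d): return cv2.cvtColor(d["pixels"],cv2.COLOR_BGR2HSV).astype(int)
E
python3 - <<'E'
from h import *
for n in("top","scene"):
    d=bot.read_camera(n);h=hsv(d);H,S,V=h[...,0],h[...,1],h[...,2]
    u0,v0,u1,v1=(190,130,370,300) if n=="top" else (190,170,370,300)
    roi=np.zeros(H.shape,bool);roi[v0:v1,u0:u1]=1
    for k,m,z in(("blue",(abs(H-112)<12)&(S>140)&(V>60),0),("red",((H<5)|(H>175))&(S>180)&(V>100),.15),("turq",(abs(H-90)<8)&(S>120),.012)):
        n_,l,s,c=cv2.connectedComponentsWithStats((m&roi).astype(np.uint8))
        for i in range(1,n_):
            if s[i,4]<15: continue
            ys,xs=np.where(l==i)
            e=cv2.minEnclosingCircle(np.c_[xs,ys].astype(np.float32))
            print(n,k,s[i],e[0],ray(d,*e[0],z))
    a=d["pixels"][150:240,240:330] if n=="top" else d["pixels"][205:285,230:310]
    cv2.imwrite(f"pics/{n}c.png",cv2.resize(a,None,fx=6,fy=6,interpolation=cv2.INTER_CUBIC))
E
cd pics; python3 -c "
import cv2,numpy as np
a=cv2.imread('topc.png');b=cv2.imread('scenec.png')
a=cv2.resize(a,(400,400));b=cv2.resize(b,(400,400));cv2.imwrite('both.png',np.hstack([a,b]))"
```

```text
top blue [312 236  40  40 244] (331.4637451171875, 255.57888793945312) [ 0.47742871 -0.13202637  0.        ]
top red [275 164  16  16 196] (282.2826232910156, 171.1521759033203) [ 0.65467682 -0.00893233  0.15      ]
top turq [279 143  16  16 162] (286.5, 150.5) [ 0.7500253  -0.02169718  0.012     ]
top turq [262 269  16  16 176] (269.5769348144531, 276.19232177734375) [0.42628073 0.02307945 0.012     ]
scene blue [234 189  31  24 105] (248.9166717529297, 201.0) [ 0.47809931 -0.13078133  0.        ]
scene red [252 219  13  10  95] (258.0, 224.0) [ 0.65556226 -0.00818717  0.15      ]
scene turq [293 198  14  12  80] (299.5, 202.5) [0.42645748 0.02501259 0.012     ]
scene turq [233 270  16  15 120] (240.5, 276.5) [ 0.75192018 -0.02205926  0.012     ]
```

View pics/both.png

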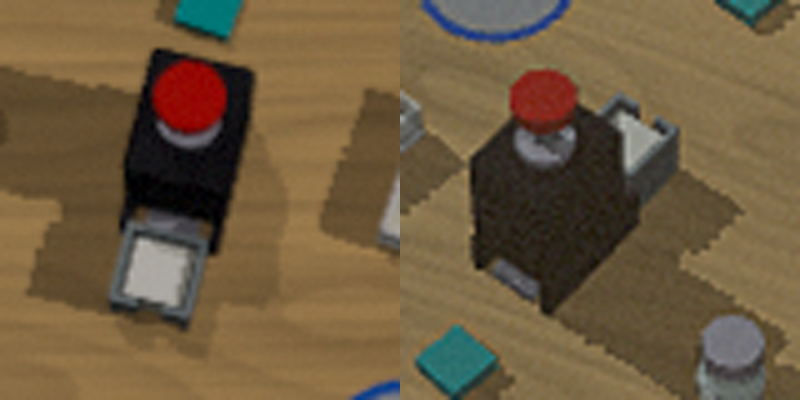

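Cap is at (0.655,-0.0085). Heading is about 10.5°, so own -x points toward the robot and slightly left. Now press slowly.

```bash
cat >> h.py <<'E'
from scipy.spatial.transform import Rotation as Ro
def down(p):  # tool z down, tool x along horizontal p
    x=np.array([p[0],p[1],0.]);x/=np.linalg.norm(x);z=np.array([0,0,-1.]);return Ro.from_matrix(np.c_[x,np.cross(z,x),z]).as_rotvec()
E
python3 - <<'E'
from h import *
d=bot.read_camera("top"); print(ray(d,275.6,211.2,.042))
p=np.array([-.182,-.983])
for s in(1,-1):print(bot.inverse_kinematics([.655,-.0085,.19],down(s*p)))
bot.set_gripper(0.0,10)
s=min((1,-1),key=lambda s:(lambda q:9 if q is None else abs(q[5]))(bot.inverse_kinematics([.655,-.0085,.19],down(s*p))))
bot.goto([.655,-.0085,.19],down(s*p))
bot.line_to([.655,-.0085,.153],max_speed=.05)
f0=bot.current_contact_force()
bot.line_to([.655,-.0085,.125],max_speed=.03)
bot.hold(.1);print(s,f0,bot.current_contact_force(),bot.current_ee_pos(),bot.current_clock())
E
```

```text
[0.58331198 0.00729009 0.042     ]
None
[-0.19705217  0.37991474  1.37933159  0.          1.38234633 -0.01397778]
-1 [-0.23559353 -0.26967771  0.11920618] [-0.78288998  0.25093643  5.78029701] [ 0.65557179 -0.00859851  0.125889  ] 6.3917
```

```bash
python3 - <<'E'
from h import *
z=.125
while z>.112:
    z-=.001; bot.line_to([.655,-.0085,z],max_speed=.03); f=bot.current_contact_force()[2]; print(round(z,4),bot.current_ee_pos()[2],f)
    if f>14: break
bot.hold(.1)
bot.line_to([.655,-.0085,.2],max_speed=.06)
d=bot.read_camera("top"); cv2.imwrite("pics/a.png",cv2.resize(d["pixels"][140:300,180:380],None,fx=3.5,fy=3.5,interpolation=cv2.INTER_CUBIC))
print(bot.current_clock())
E
```

```text
0.124 0.12493710162095717 7.14619366575935
0.123 0.124339722474509 8.757653485570776
0.122 0.1242613617689997 12.163297615074706
0.121 0.1241853793213817 16.75068836830001
9.0083
```

View pics/a.png

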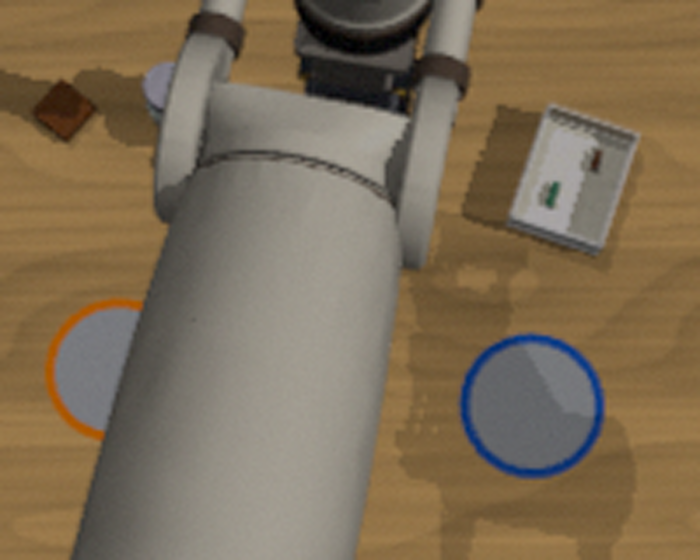

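The hard stop was reached, but the arm hides the block. I'll move it to the left and look again.

```bash
python3 - <<'E'
from h import *
bot.goto([.50,.26,.2],down(-np.array([-.182,-.983])))
d=bot.read_camera("top"); cv2.imwrite("pics/b.png",cv2.resize(d["pixels"][180:300,220:370],None,fx=5,fy=5,interpolation=cv2.INTER_CUBIC))
h=hsv(d);m=(h[...,1]<60)&(h[...,2]>130);roi=np.zeros(m.shape,bool);roi[215:275,255:300]=1
n,l,s,c=cv2.connectedComponentsWithStats((m&roi).astype(np.uint8))
for i in range(1,n):
    if s[i,4]>20:
        ys,xs=np.where(l==i);r=cv2.minAreaRect(np.c_[xs,ys].astype(np.float32));print(s[i],r,ray(d,*r[0],.012))
print(bot.current_clock())
E
```

```text
[261 234  16  16 178] ((268.1764831542969, 241.79412841796875), (13.339459419250488, 13.096922874450684), 14.03624439239502) [0.51161316 0.02634669 0.012     ]
10.2417
```

View pics/b.png

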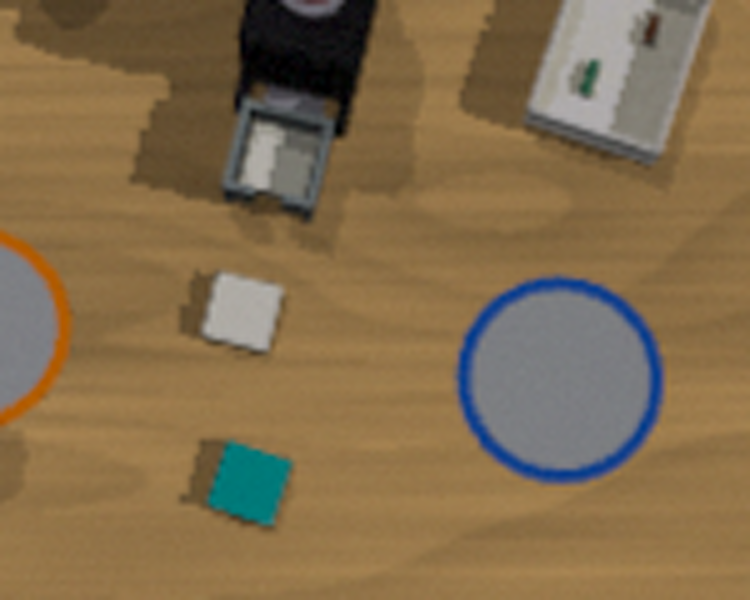

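White block is out at about (.511,.025), yaw ~14°; the turquoise decoy is clear of the path. The push line to the ring is nearly square to the block's side, so I push to ~20 mm short, back off and look.

```bash
cat >> h.py <<'E'
ring=np.array([.4777,-.1315])
def push(b,stop,back=.055,off=.027):
    b=np.array(b);p=ring-b;p/=np.linalg.norm(p);r=down(-p)
    at=lambda xy,z:[*xy,z]
    s=b-p*back; e=ring-p*(off+stop)
    bot.goto(at(s,.1),r); bot.line_to(at(s,.0045),max_speed=.06)
    bot.line_to(at(e,.0045),max_speed=.04); print("f",bot.current_contact_force(),bot.current_ee_pos(),e)
    bot.hold(.2); bot.line_to(at(e-p*.04,.0045),max_speed=.08); bot.line_to(at(e-p*.04,.15),max_speed=.15)
    bot.goto([.50,.26,.2],r)
def look(name=None):
    d=bot.read_camera("top");h=hsv(d)
    m=(h[...,1]<60)&(h[...,2]>150);roi=np.zeros(m.shape,bool);roi[222:290,255:360]=1
    m=biggest(m&roi);ys,xs=np.where(m);r=cv2.minAreaRect(np.c_[xs,ys].astype(np.float32))
    print(m.sum(),r,ray(d,*r[0],.012),bot.current_clock())
    if name: cv2.imwrite(name,cv2.resize(d["pixels"][180:300,220:370],None,fx=5,fy=5,interpolation=cv2.INTER_CUBIC))
E
python3 - <<'E'
from h import *
push([.511,.025],.02); look("pics/c.png")
E
```

```text
f [-0.93096723  0.37770746  0.11569734] [ 0.48748194 -0.08551438  0.00449059] [ 0.48748166 -0.08552915]
167 ((324.673095703125, 253.13462829589844), (12.74754810333252, 12.94366455078125), 11.309932708740234) [ 0.48226804 -0.11403017  0.012     ] 20.375
```

View pics/c.png

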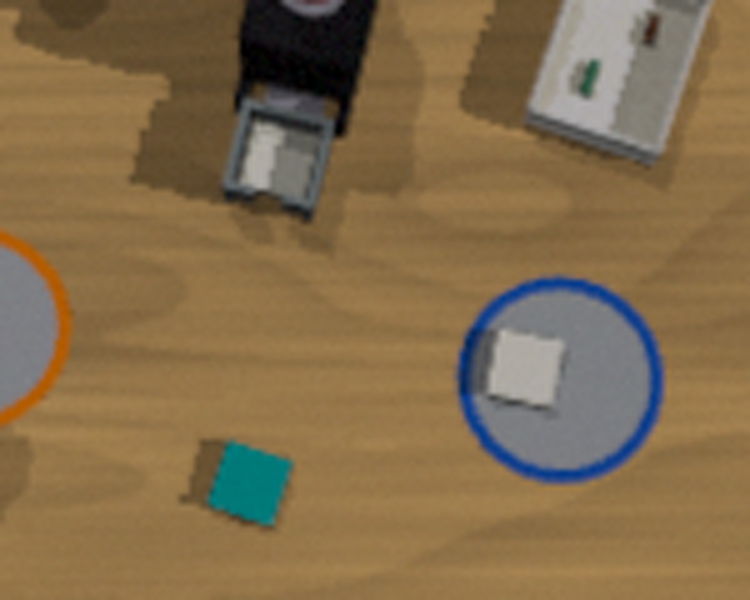

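The block is in the ring but 18 mm short of centre. One more push.

```bash
python3 - <<'E'
from h import *
push([.4820,-.1135],.001,off=.0285); look("pics/d.png")
E
```

```text
f [-0.47685994 -0.38606304 -0.35532036] [ 0.48454692 -0.10262037  0.00448072] [ 0.48455435 -0.10280736]
168 ((331.68231201171875, 254.92941284179688), (13.015828132629395, 12.798896789550781), 12.528807640075684) [ 0.47767827 -0.13133929  0.012     ] 27.8917
```

View pics/d.png

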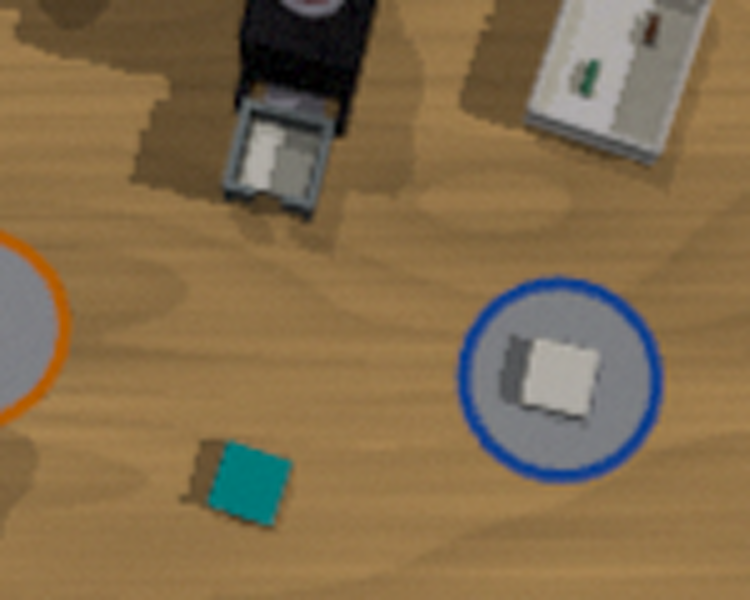

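The block now lies centred in the blue ring, so I hand in.

```bash
python3 -c "
from workcell import bot
print(bot.job_done())"
```

```text
the job is handed in; nothing more can be done
None
```

I pressed the plunger fully down once and released it, then nudged the single dispensed block to the centre of the blue ring, about 1 mm off by the last picture, and handed the job in; no verdict was returned.

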